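Clamp a turbo core in the vee fixture

ROBOT

A 6-joint arm with a two-finger parallel gripper is mounted at the origin on the work surface. World frame = base frame: x ahead of the robot, y to its left, z up, the work surface at z = 0. Lengths are in m, angles in rad, forces in N, time in s.
With the tool pointing down it reaches from about 0.375 to 0.9 m from the base axis. Payload 3.1 kg.
Tool frame: the origin (TCP) lies midway between the tips of the shut fingers; the grasp point (between the pads) lies 19 mm behind it (manip.hold_point_z is the distance from the TCP to the grasp point, in m); x points along the fingers, y is the direction in which the jaws open and shut, and the axes are right-handed (so a half turn about x gives the same grasp; the last joint's range is limited). The gripper opens to 85 mm and grips with 20 to 120 N. Pads are 22 mm wide; open, the fingers measure 114 mm over their backs; the gripper's body (76 mm by 85 mm) begins 54 mm behind the grasp point. The pads swing forward as they close: fully open they stand 13 mm farther back than shut.
Start: joints at [-1.452, 0.527, 1.433, -0, 1.181, -0.178], TCP at [0.183, -0.597, 0.231] pointing down, gripper open.
Joint ranges: [-3.08, 3.08], [-0.75, 2.2], [0.22, 2.44], [-1.43, 4.57], [0, 2.65], [-2.85, 2.85]. Speed limits (rad/s): [2.79, 2.79, 3.14, 3.14, 3.14, 3.14].

INTERFACE

Orientations are given as a unit quaternion [x, y, z, w].
In Python, from station import manip, snapshot gives the robot as it stands.
- The arm moves only by the shell command python3 -m crank 'ROWS' [FORCE]. ROWS is JSON, a list of rows, each a list of 5 numbers: the finger opening in m, from 0 to 0.0854, then the shift along the tool's x, y, z in m, then the turn about the tool's x in rad. In form: [[grip, tx, ty, tz, yaw], ...]. A call has 1 to 5 rows; each row shifts and turns the commanded pose from where the row before left it, along the tool's axes as they then stand; what a row does not reach is not made up. A row lasts 1/10 s, in which the tool goes at most 50 mm and 8.59 degrees, less where a joint would pass 70% of its speed; a pose out of reach is approached as far as the arm can. A call is refused whole if a number of a shift passes 0.05 or a number of a turn 0.15, either way. A call with a gripper value outside its range is refused whole. The fingers move at their own pace and stop on an object; FORCE is the grip in N (left out, the last holds). Time passes only in rows, so rows that do not move let the fingers close. It gives the time, the measured TCP pose, the force and the opening at its end, in the units of the state.
- manip.sense(): the state, without advancing time (a new reading comes with each control period).
- snapshot(name): name is "scene" or "top" or "wrist"; returns a dict with "image" (480x640x3 uint8, blue, green, red), "range_z" (480x640 float32, m along the optical axis (not along the pixel's ray), 0 where there is no reading), "vertical_fov" (degrees; the focal length in pixels is half the picture's height over the tangent of half this angle, whatever the lens; pixels are square), "cx", "cy" (the principal point, pixels), "extrinsics" (4x4, takes a point from world to camera coordinates); the wrist camera has in their place "T_tool_cam" (4x4, takes a point from camera to tool coordinates, whose origin is the TCP and whose axes are the tool frame's). Camera axes: x right, y up, looking along -z (the intrinsics and any distortion apply to the point x, -y, -z); pixel columns grow to the right and rows downward; lengths in m; the calibration is good to about 2 mm. A picture is of the moment at which its call begins: read the wrist's pose just before it.
- manip.sign_off(): hands the job in, once; it reports no verdict.
The state is a dict: "t": time; "q": joint angles; "qd": joint speeds; "tau": joint torques, N m; "tcp_pos": TCP position; "tool_rot": TCP orientation; "force": force on the tool from outside, world axes, zero at the start; "ft_torque": the same for the moment, N m; "finger_gap": opening from 0.0 (shut) to 1.0 (fully open).
Only numpy, scipy, OpenCV 4.12 (cv2) and the standard library are available. Lean on these libraries where they do the work, as an engineer would, in place of code of your own. Each camera call takes 0.05 s, during which the arm holds its last target.

TASK

Get the turbocharger core held for work: push the sliding vee jaw up until the core is fully home in the fixed vee with the jaw snug against it, then lock the jaw by turning its red T-handle clockwise as far as it will go. Let go, and leave the other things on the bench where they are.

Things in the scene. Friction and masses are not known exactly. Their poses are not given: they have to be found in the camera images.
- fixture: bench vee fixture, fixed to the bench: flat steel bed with a T-slot, 110 mm wide (its x), 370 mm long (its y), 22 mm high. Origin: centre of the bed's underside, z up. At its +y end stands the fixed blue vee (90 degree vee opening to -y, 98 mm wide, 34 mm high over the bed, its top 56 mm over the bench); the blue sliding jaw with the mirror-image vee is on the -y part and slides along y only.
- vee_seat (a point): point on the bed's top, on its centre line (fixture x 0, y +90 mm, z 22 mm): the core's underside centre lies here when the core is fully home in the fixed vee. Axes as the fixture's.
- jaw (a joint): travel of the sliding jaw along the fixture's +y, in m. 0 = fully back; 0.075 = both vees bear on the core with the core home on vee_seat (snug). It starts 45 to 75 mm short of that. Unlocked it slides with about 5 N of drag (the core, 0.7 to 0.95 kg, which the jaw pushes ahead of it, adds about 4 to 7 N) and stays where it is left.
- jaw_back (a point): centre of the flat upright rear end face of the jaw's foot: 78 mm wide (x), 24 mm high, from the bed's top (22 mm over the bench) to 46 mm; this point is 34 mm over the bench. The face looks along the fixture's -y and moves with the jaw. The rest of the foot reaches 104 mm from it towards +y, and the vee (top 56 mm over the bench) joins it.
- t_handle (a joint): angle of the red T-handle clamp screw on the jaw, in rad, growing clockwise seen from above: it starts between 0.2 and 1.1 (slack), begins to bite at 2.9, and stops at 3.3, fully tight: the jaw is then locked on the bed (holds about 50 N). It turns against about 0.1 N m, rising to 0.17 N m when tight, and stays where it is left.
- t_grip (a point): centre of the T-handle's cross bar, on its vertical axis, 84 mm over the bench, 52 mm from jaw_back towards the fixture's +y. The bar is 80 mm long (this point's x), 14 mm wide (y), 16 mm high (z up), on a 16 mm stem that ends 46 mm over the bench on the foot; the point turns with the bar, and moves with the jaw.
- core: turbocharger centre section standing loose on the bed between the vees: dark cast body 96 mm high, a round band 92 mm in diameter on the lower 36 mm (where the vees bear), steel back plate 84 mm across and a bare aluminium compressor wheel on top. Origin: centre of its underside, z up. It may stand turned any way.
- wrench: combination wrench lying flat beside the fixture, 148 mm long (x), 8 mm high; origin at the middle of its underside. Leave alone.
- bottle: small white bottle with black cap, 32 mm across, 75 mm high, standing beside the fixture; origin at the centre of its underside. Leave alone.
- bit_rail: black bit holder lying beside the fixture, 75 mm long (x), 18 mm wide, 24 mm high; origin at the centre of its underside. Leave alone.
- foam: white foam packing block 120 x 120 x 38 mm beyond the fixed vee's end; origin at the centre of its underside. Leave alone.
Mind the look-alikes: they are no part of the job. There is more than one size of the core; the job needs the middle-sized.

How it is judged:
By the outcome, as a careful person would: the job done as asked, in the order asked, and still so for the second after the job is handed in, with the robot touching nothing.
It also fails if it takes over 72 s, if anything falls off the work surface, if the arm or the gripper's body presses on something with over 40 N, if the wrist force passes 120 N, or if a joint passes its speed limit or range.

## Working session

There is one attempt and no reset: what is moved stays moved. The work goes in short steps, Python scripts to look and compute and a shell command to move; the robot and the scene stay as the last step left them, time stands still between calls to the robot, and variables do not carry over. Pictures are saved under pics/ and viewed, and the job is handed in when it is done.

```bash
ls; mkdir -p pics; python3 - <<'E'
from station import manip, snapshot
import cv2
print(manip.sense())
for n in("scene","top","wrist"):
    s=snapshot(n); cv2.imwrite(f"pics/{n}0.png",s["image"]); print(n,s["vertical_fov"],s["cx"],s["cy"],[k for k in s], s.get("extrinsics",s.get("T_tool_cam")))
E
```

```text
pics
{'t': 0.0, 'q': array([-1.45148458e+00,  5.28457965e-01,  1.43391723e+00, -1.96092048e-05,
        1.18138103e+00, -1.78495787e-01]), 'qd': array([ 2.21650469e-04, -2.90306617e-03,  1.76612395e-03, -4.75375108e-04,
        1.92233283e-05,  5.78742506e-04]), 'tau': array([-1.09481059e-04, -4.42348802e+01, -1.78025043e+01, -4.19176467e-04,
        8.49606644e-03, -1.25329242e-05]), 'tcp_pos': array([ 0.18332905, -0.59675524,  0.2303339 ]), 'tool_rot': array([ 0.69929758,  0.10566955, -0.69926513,  0.10413996]), 'force': array([-0.50820516,  0.51478393,  0.23717574]), 'ft_torque': array([-0.02972892, -0.01436947,  0.00567769]), 'finger_gap': 0.9950091712625564}
scene 48.972714143155486 307.48169320456583 244.23309605319787 ['image', 'range_z', 'vertical_fov', 'cx', 'cy', 'extrinsics'] [[-0.85408539  0.52010821  0.00505911  0.41199324]
 [-0.44008702 -0.72779624  0.52596202  0.32339456]
 [ 0.27723917  0.44699003  0.85049301 -1.24689531]
 [ 0.          0.          0.          1.        ]]
top 51.47587286679132 319.95524801592137 244.94923628819103 ['image', 'range_z', 'vertical_fov', 'cx', 'cy', 'extrinsics'] [[-0.0284363  -0.99952486 -0.01189239  0.14639059]
 [ 0.98194945 -0.03015793  0.18672378 -0.57225482]
 [-0.18699371 -0.00636799  0.98234047 -0.73999868]
 [ 0.          0.          0.          1.        ]]
wrist 71.44722182915697 323.05299501227563 242.13457318437568 ['image', 'range_z', 'vertical_fov', 'cx', 'cy', 'T_tool_cam'] [[-1.08166494e-03  2.67655512e-01 -9.63514067e-01 -1.43660062e-01]
 [ 9.99999304e-01 -1.64384620e-04 -1.16828875e-03  1.65252283e-03]
 [-4.71085816e-04 -9.63514660e-01 -2.67655148e-01 -6.73714233e-02]
 [ 0.00000000e+00  0.00000000e+00  0.00000000e+00  1.00000000e+00]]
```

View pics/scene0.png

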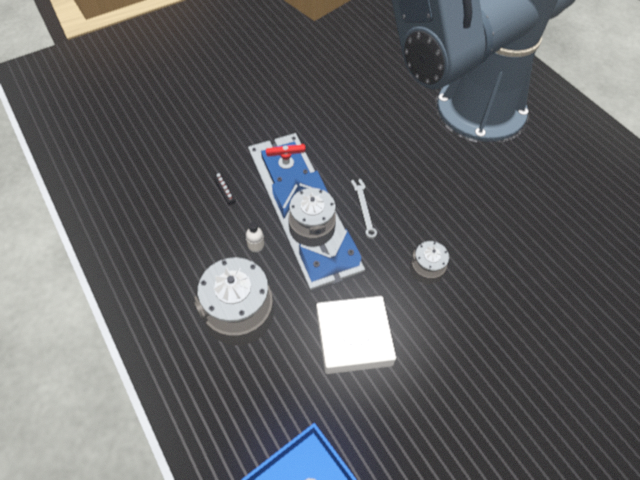

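View pics/top0.png

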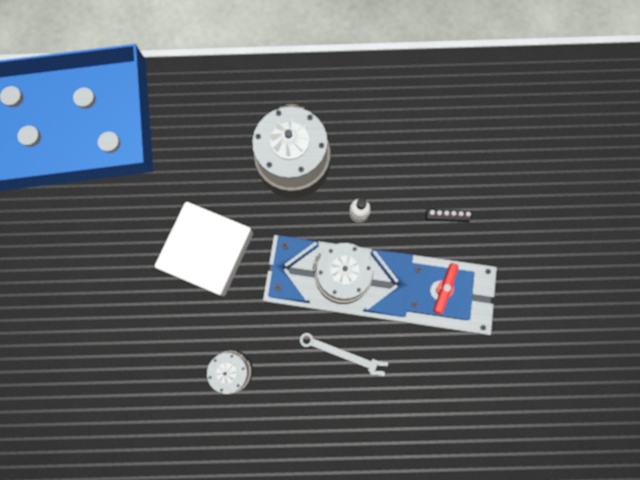

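View pics/wrist0.png

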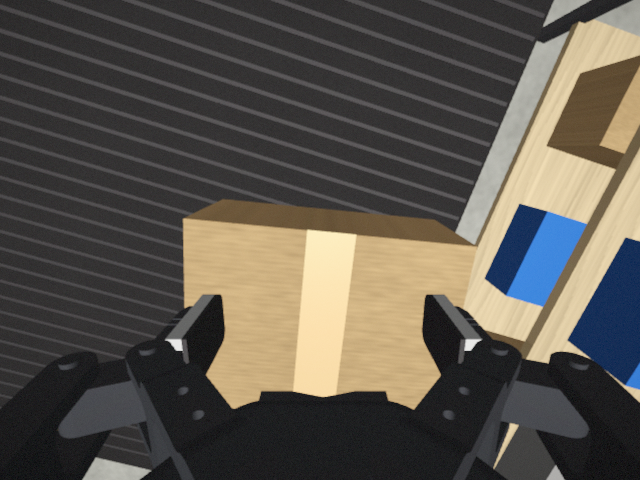

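The core candidates in the top picture are the large one at (290,145), the small one at (228,372) and the middle-sized one at (344,272). The middle one stands on the bed between the vees, so it fits the description. I'll confirm that in a crop and measure.

```bash
cat > h.py <<'E'
import numpy as np, cv2
from station import manip, snapshot
from scipy.spatial.transform import Rotation as R
def f_of(s): return 240/np.tan(np.radians(s["vertical_fov"])/2)
def cam2world(s,st=None):
    if "extrinsics" in s: return np.linalg.inv(np.array(s["extrinsics"]))
    T=np.eye(4);T[:3,:3]=R.from_quat(st["tool_rot"]).as_matrix();T[:3,3]=st["tcp_pos"]
    return T@np.array(s["T_tool_cam"])
def cast(s,uv,z,st=None):
    M=cam2world(s,st);f=f_of(s);uv=np.atleast_2d(uv).astype(float)
    d=np.c_[(uv[:,0]-s["cx"])/f,-(uv[:,1]-s["cy"])/f,-np.ones(len(uv))]@M[:3,:3].T
    o=M[:3,3]; return o+d*((z-o[2])/d[:,2])[:,None]
def cloud(s,st=None):
    M=cam2world(s,st);f=f_of(s);v,u=np.mgrid[:480,:640];r=s["range_z"]
    P=np.stack([(u-s["cx"])/f*r,-(v-s["cy"])/f*r,-r],-1)
    return P@M[:3,:3].T+M[:3,3]
E
python3 - <<'E'
from h import *
s=snapshot("top");np.savez("top0.npz",**s)
im=s["image"]; P=cloud(s)
crop=im[220:350,250:510]; cv2.imwrite("pics/crop0.png",cv2.resize(crop,None,fx=3,fy=3,interpolation=cv2.INTER_CUBIC))
b,g,r=[im[...,i].astype(int) for i in range(3)]
red=((r>120)&(g<80)&(b<80)).astype(np.uint8)
n,l,st,c=cv2.connectedComponentsWithStats(red); 
for i in range(1,n):
    if st[i,4]>50: 
        ys,xs=np.where(l==i); print("red",st[i],c[i],np.median(P[ys,xs],0)); 
        rc=cv2.minAreaRect(np.c_[xs,ys].astype(np.float32));bp=cv2.boxPoints(rc);print(cast(s,bp,.092),cast(s,[c[i]],.092))
blue=((b>90)&(b>r+50)&(b>g+25)).astype(np.uint8); blue[:200]=0
n,l,st,c=cv2.connectedComponentsWithStats(blue)
for i in range(1,n):
    if st[i,4]>50: print("blue",st[i],c[i])
st=manip.sense()
w=snapshot("wrist");Q=cloud(w,st);print("box top z",Q[300,250],Q[300,400],Q[190,330], Q[230,190],Q[245,465])
sc=snapshot("scene");
E
```

```text
blue [ 268  235   47   67 1387] [286.01586157 267.95241528]
blue [ 365  250  109   70 3856] [421.87033195 288.12577801]
box top z [ 0.110516   -0.5555559   0.11097695] [ 0.14877436 -0.67859912  0.11181343] [ 2.08906772e-01 -5.99151157e-01 -1.12656427e-04] [ 0.15702256 -0.49486772  0.11266654] [ 0.21035979 -0.71233428  0.11139633]
```

View pics/crop0.png

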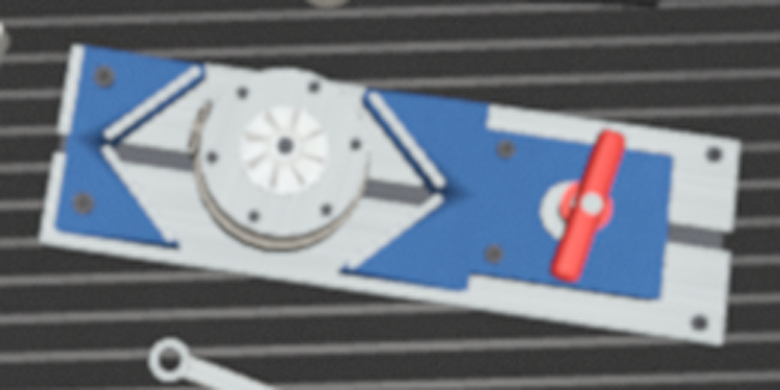

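The crop confirms that the middle-sized core stands between the vees. The jaw foot's rear edge runs from about crop (671,156) to (660,298), and the red bar is centred near (590,205). Next I'll refine these numerically.

```bash
python3 - <<'E'
from h import *
s=dict(np.load("top0.npz")); im=s["image"];P=cloud(s)
hsv=cv2.cvtColor(im,cv2.COLOR_BGR2HSV)
H,S,V=[hsv[...,i].astype(int) for i in range(3)]
red=(((H<10)|(H>170))&(S>140)&(V>100))
red[:220]=0;red[350:]=0
ys,xs=np.where(red);print("red n",len(xs))
rc=cv2.minAreaRect(np.c_[xs,ys].astype(np.float32));print(rc); print(cast(s,cv2.boxPoints(rc),.092).round(4)); c=cast(s,[rc[0]],.090)[0];print("grip c",c)
pr=cast(s,np.c_[xs,ys],.092)[:,:2];m=pr.mean(0);u=np.linalg.svd(pr-m,full_matrices=False)[2][0];print("bar centroid",m,"dir",np.degrees(np.arctan2(u[1],u[0])))
px=lambda L:np.array(L,float)/3-1/3+[250,220]
bed=cast(s,px([(72,44),(40,240),(740,140),(722,345)]),.022)[:,:2];print("bed",bed.round(4), bed.mean(0))
jb=cast(s,px([(671,156),(660,298)]),.046)[:,:2];print("jawback",jb.round(4),jb.mean(0),np.linalg.norm(jb[0]-jb[1]))
for nm,a in(("long1",bed[0]-bed[2]),("long2",bed[1]-bed[3])):print(nm,np.linalg.norm(a),np.degrees(np.arctan2(a[1],a[0])))
d=jb[0]-jb[1];print("x dir",np.degrees(np.arctan2(d[1],d[0])))
hub=cast(s,px([(285,146)]),.096);print("core hub",hub)
# depth points z of bed
pts=P[(np.abs(P[...,2]-.092)<.004)&red];print("red depth",len(pts),pts.mean(0) if len(pts) else 0)
# bench object heights
z=P[...,2]; m=(z>.02)&(z<.03); m[:225]=0;m[350:]=0
ys,xs=np.where(m);q=np.c_[P[ys,xs][:,:2]].astype(np.float32);
r2=cv2.minAreaRect(q[(q[:,1]<.5)]);print("bed rect depth",r2)
s2=snapshot("scene");np.savez("sc0.npz",**s2);Q=cloud(s2);
for n_,C in(("top",P),("scene",Q)):
    k=(C[...,2]>.043)&(C[...,2]<.049)&(np.abs(C[...,0]-jb.mean(0)[0])<.06)&(np.abs(C[...,1]-jb.mean(0)[1]-.03)<.06)
    a=C[k][:,:2]; print(n_,len(a), cv2.minAreaRect(a.astype(np.float32)))
E
```

```text
red n 436
((445.1268310546875, 288.1070556640625), (14.089186668395996, 51.067604064941406), 24.227745056152344)
[[ 0.4686 -0.0283  0.092 ]
 [ 0.5373 -0.0646  0.092 ]
 [ 0.5279 -0.0832  0.092 ]
 [ 0.4596 -0.0467  0.092 ]]
grip c [ 0.49822106 -0.05603701  0.09      ]
bar centroid [ 0.4970654  -0.05575806] dir 156.565761122622
bed [[ 0.603   0.2065]
 [ 0.4946  0.2251]
 [ 0.5379 -0.159 ]
 [ 0.428  -0.139 ]] [0.51586796 0.03337485]
jawback [[ 0.5272 -0.1134]
 [ 0.4529 -0.1013]] [ 0.49007812 -0.10736084] 0.07526727857355879
long1 0.3712673576492814 79.90374161973273
long2 0.37019689513703175 79.63115740183939
x dir -9.259177761021434
core hub [[0.5317094 0.0931581 0.096    ]]
red depth 368 [ 0.49771789 -0.05608178  0.09114293]
bed rect depth ((0.5235644578933716, 0.06874340772628784), (0.4412716329097748, 0.11384446918964386), 80.11005401611328)
top 2135 ((0.4992506802082062, -0.06032034009695053), (0.09814602136611938, 0.07835003733634949), 79.92530059814453)
scene 726 ((0.499844491481781, -0.06238998845219612), (0.09632772207260132, 0.07790935784578323), 79.79348754882812)
```

```bash
cat >> h.py <<'E'
C=np.array([0.5159,0.0334]);PHI=np.radians(-10.15)
EX=np.array([np.cos(PHI),np.sin(PHI)]);EY=np.array([-EX[1],EX[0]])
def w2f(p): d=np.asarray(p)[...,:2]-C; return np.stack([d@EX,d@EY],-1)
def f2w(x,y): return C+x*EX+y*EY
def rep(goal=None):
    """goal: world xyz + desired tool-y angle (deg)"""
    st=manip.sense();M=R.from_quat(st["tool_rot"]).as_matrix()
    ang=lambda v:round(float(np.degrees(np.arctan2(v[1],v[0]))),2)
    print("t",round(st["t"],2),"tcp",st["tcp_pos"].round(4),"fix",w2f(st["tcp_pos"]).round(4),"F",st["force"].round(1),"Ty",st["ft_torque"].round(2),"gap",round(st["finger_gap"]*.0854,4),"q",st["q"].round(3))
    print("  x",M[:,0].round(3),"y ang",ang(M[:,1]),"z ang",ang(M[:,2]))
    if goal is not None:
        print("  tool shift to goal",(M.T@(np.array(goal)-st["tcp_pos"])).round(4))
    return st,M
E
python3 - <<'E'
from h import *
s=dict(np.load("top0.npz"))
px=lambda L:np.array(L,float)/3-1/3+[250,220]
print("apexes fixture",w2f(cast(s,px([(104,140),(443,190)]),.056)), "core",w2f([.5317,.0932]),"grip",w2f([.4978,-.0560]))
g=f2w(0,-.143-.035);print(g)
rep([g[0],g[1],.23])
E
```

```text
apexes fixture [[ 4.87595794e-05  1.55776280e-01]
 [-2.23294444e-05 -2.39457827e-02]] core [0.00501442 0.06164848] grip [-0.00206214 -0.09119056]
[ 0.48453181 -0.14181426]
t 0.35 tcp [ 0.1834 -0.5973  0.2311] fix [-0.2162 -0.6794] F [-0.1 -0.8  0.3] Ty [ 0.02  0.03 -0.02] gap 0.0854 q [-1.451  0.528  1.433 -0.     1.181 -0.179]
  x [-0.     0.001 -1.   ] y ang -72.93 z ang -162.93
  tool shift to goal [ 0.0013 -0.3471 -0.4215]
```

```bash
python3 -m crank '[[0,0,-0.025,-0.03,0],[0,0,-0.025,-0.03,0],[0,0,-0.025,-0.03,0],[0,0,-0.025,-0.03,0],[0,0,-0.025,-0.03,0]]' 60 && python3 -m crank '[[0,0,-0.025,-0.03,0],[0,0,-0.025,-0.03,0],[0,0,-0.025,-0.03,0],[0,0,-0.025,-0.03,0],[0,0,-0.025,-0.03,0]]' && python3 -m crank '[[0,0,-0.025,-0.03,0],[0,0,-0.025,-0.03,0],[0,0,-0.025,-0.03,0],[0,0,-0.02,-0.03,0],[0,0,0,0,0]]' && python3 -m crank '[[0,0,0,0,-0.137],[0,0,0,0,-0.137],[0,0,0,0,-0.137],[0,0,0,0,-0.137],[0,0,0,0,-0.137]]' && python3 -m crank '[[0,0,0,0,-0.137],[0,0,0,0,-0.137],[0,0,0,0,-0.137],[0,0,0,0,0],[0,0,0,0,0]]'
python3 - <<'E'
from h import *
g=f2w(0,-.143-.035);rep([g[0],g[1],.12])
st=manip.sense();w=snapshot("wrist");cv2.imwrite("pics/w1.png",w["image"])
E
```

```text
t: 0.85
tcp_pos: [0.2908, -0.4327, 0.2314]
tool_rot: [0.699, 0.105, -0.699, 0.105]
force: [0.9, 0.3, 0.1]
finger_gap: 0.143
t: 1.35
tcp_pos: [0.3976, -0.2691, 0.2315]
tool_rot: [0.699, 0.105, -0.699, 0.105]
force: [1.3, -0.5, 0.7]
finger_gap: -0.002
t: 1.85
tcp_pos: [0.4858, -0.1414, 0.2316]
tool_rot: [0.7, 0.107, -0.698, 0.107]
force: [-0.1, -1.0, 0.8]
finger_gap: -0.0
t: 2.35
tcp_pos: [0.4833, -0.1451, 0.2314]
tool_rot: [-0.622, -0.335, 0.623, -0.335]
force: [0.5, 0.4, -0.6]
finger_gap: -0.001
t: 2.85
tcp_pos: [0.4835, -0.1449, 0.2314]
tool_rot: [-0.543, -0.453, 0.543, -0.453]
force: [-0.1, -1.0, -0.2]
finger_gap: -0.003
t 2.85 tcp [ 0.4835 -0.1449  0.2314] fix [-0.0005 -0.1812] F [-0.1 -1.  -0.2] Ty [-0.01 -0.01  0.02] gap -0.0003 q [-0.513  0.366  1.73  -0.     1.046 -0.332]
  x [-0. -0. -1.] y ang -10.33 z ang -100.33
  tool shift to goal [ 0.1114  0.0005 -0.0032]
```

View pics/w1.png

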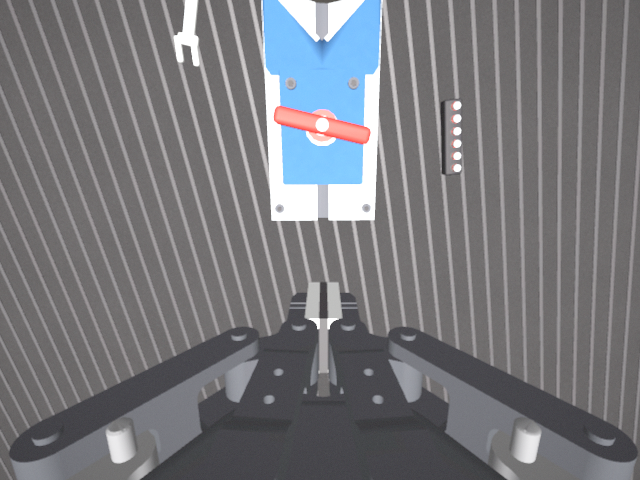

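The picture shows the shut fingers in line with the fixture. The jaw foot's rear edge is at row 184, the bed end at row 219, and the bar hub at (322,125). I'll cross-check those and then lower.

```bash
python3 - <<'E'
from h import *
st=manip.sense();w=snapshot("wrist");np.savez("w1.npz",**w)
for n,uv,z in(("jawbackL",(283,184),.046),("jawbackR",(363,184),.046),("hub",(322,125),.092),("bedend",(323,219),.022)):print(n,w2f(cast(w,[uv],z,st)).round(4))
E
python3 -m crank '[[0,0.03,0,0,0],[0,0.03,0,0,0],[0,0.03,0,0,0],[0,0.03,0,0,0],[0,0.02,0,0,0]]' && python3 -m crank '[[0,0.02,0,0,0],[0,0.02,0,0,0],[0,0.01,0,0,0],[0,0.009,0,0,0],[0,0,0,0,0]]'; python3 -c "
from h import *
rep()"
```

```text
jawbackL [[-0.0389 -0.1477]]
jawbackR [[ 0.0392 -0.1479]]
hub [[-0.0006 -0.0964]]
bedend [[ 0.     -0.1875]]
t: 3.45
tcp_pos: [0.483, -0.1442, 0.0895]
tool_rot: [-0.542, -0.454, 0.543, -0.453]
force: [-0.3, 0.3, -0.1]
finger_gap: -0.005
t: 3.95
tcp_pos: [0.4834, -0.1443, 0.0317]
tool_rot: [-0.542, -0.454, 0.543, -0.453]
force: [0.1, 0.7, -0.7]
finger_gap: -0.002
t 3.95 tcp [ 0.4834 -0.1443  0.0317] fix [-0.0007 -0.1806] F [ 0.1  0.7 -0.7] Ty [-0.02 -0.03  0.01] gap -0.0001 q [-0.512  0.707  1.877 -0.     0.559 -0.334]
  x [-0.001  0.001 -1.   ] y ang -10.17 z ang -100.17
```

```bash
python3 -m crank '[[0,0,0,-0.006,0],[0,0,0,-0.006,0],[0,0,0,-0.004,0],[0,0,0,-0.004,0],[0,0,0,-0.004,0]]' && python3 -m crank '[[0,0,0,-0.004,0],[0,0,0,-0.004,0],[0,0,0,-0.004,0],[0,0,0,-0.004,0],[0,0,0,-0.004,0]]'&& python3 -m crank '[[0,0,0,-0.004,0],[0,0,0,-0.004,0],[0,0,0,-0.004,0],[0,0,0,-0.004,0],[0,0,0,-0.002,0]]'; python3 -c "
from h import *
rep();s=snapshot('top');cv2.imwrite('pics/t2.png',cv2.resize(s['image'][200:360,240:520],None,fx=2.8,fy=2.8,interpolation=cv2.INTER_CUBIC))"
```

```text
t: 4.45
tcp_pos: [0.4882, -0.1206, 0.0327]
tool_rot: [-0.542, -0.454, 0.542, -0.455]
force: [-3.0, -6.5, 2.2]
finger_gap: 0.0
t: 4.95
tcp_pos: [0.4915, -0.1024, 0.0327]
tool_rot: [-0.541, -0.454, 0.542, -0.455]
force: [-4.3, -8.3, 2.4]
finger_gap: -0.001
t: 5.45
tcp_pos: [0.4945, -0.0851, 0.0327]
tool_rot: [-0.541, -0.454, 0.542, -0.455]
force: [-4.6, -10.4, 3.4]
finger_gap: -0.001
t 5.45 tcp [ 0.4945 -0.0851  0.0327] fix [-0.0002 -0.1204] F [ -4.6 -10.4   3.4] Ty [-1.69  0.72 -0.01] gap -0.0001 q [-0.392  0.703  1.885 -0.005  0.553 -0.213]
  x [-0.    -0.003 -1.   ] y ang -10.03 z ang -100.03
```

View pics/t2.png

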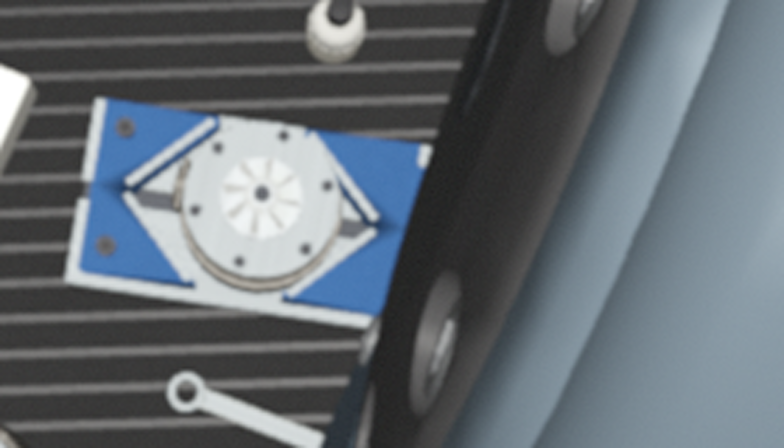

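The jaw is now pushing the core, with its vee apex at crop (378,222). A gap to the fixed vee remains, so I'll continue in smaller steps.

```bash
python3 -m crank '[[0,0,0,-0.003,0],[0,0,0,-0.003,0],[0,0,0,-0.002,0],[0,0,0,-0.001,0],[0,0,0,0,0]]'; python3 -c "
from h import *
rep();s=snapshot('top');np.savez('t3.npz',**s);cv2.imwrite('pics/t3.png',cv2.resize(s['image'][210:330,250:400],None,fx=4,fy=4,interpolation=cv2.INTER_CUBIC))"
```

```text
t: 6.0
tcp_pos: [0.4961, -0.0762, 0.0327]
tool_rot: [-0.541, -0.454, 0.542, -0.455]
force: [-3.0, -8.5, 3.0]
finger_gap: -0.002
t 6.0 tcp [ 0.4961 -0.0762  0.0327] fix [-0.0002 -0.1114] F [-3.  -8.5  3. ] Ty [-1.46  0.6  -0.01] gap -0.0002 q [-0.374  0.704  1.884 -0.005  0.553 -0.195]
  x [-0.    -0.002 -1.   ] y ang -10.05 z ang -100.05
```

View pics/t3.png

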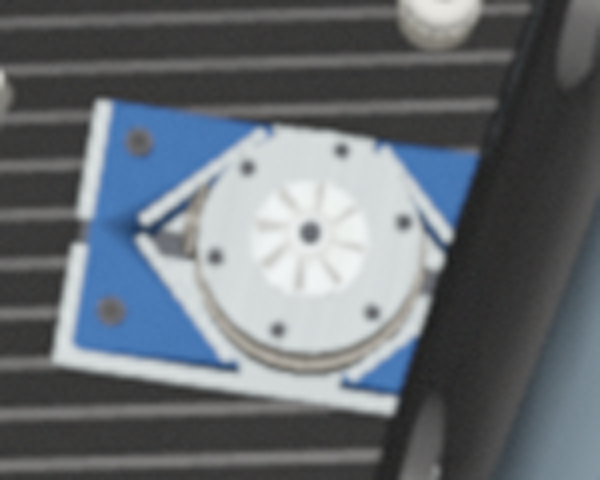

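The core hub is at crop (310,233), close to home. I'll compute the remaining gap and creep forward.

```bash
python3 -c "
from h import *
s=dict(np.load('t3.npz'));print(w2f(cast(s,[(250+310/4-.4,210+233/4-.4)],.096)))"
python3 -m crank '[[0,0,0,-0.001,0],[0,0,0,-0.001,0],[0,0,0,-0.001,0],[0,0,0,0,0]]';python3 -m crank '[[0,0,0,-0.001,0],[0,0,0,-0.001,0],[0,0,0,0,0]]'
```

```text
[[0.00189986 0.08774188]]
t: 6.45
tcp_pos: [0.4965, -0.0737, 0.0327]
tool_rot: [-0.541, -0.454, 0.543, -0.455]
force: [-3.7, -11.1, 2.9]
finger_gap: 0.002
t: 6.75
tcp_pos: [0.4966, -0.0736, 0.0327]
tool_rot: [-0.54, -0.454, 0.543, -0.456]
force: [-7.4, -18.8, 2.7]
finger_gap: -0.002
```

```bash
python3 -m crank '[[0,0,0,-0.001,0],[0,0,0,0,0],[0,0,0,0,0]]'; python3 -c "
from h import *
rep();s=snapshot('top');np.savez('t4.npz',**s);cv2.imwrite('pics/t4.png',cv2.resize(s['image'][210:330,250:400],None,fx=4,fy=4,interpolation=cv2.INTER_CUBIC))"
```

```text
t: 7.05
tcp_pos: [0.4966, -0.0735, 0.0328]
tool_rot: [-0.539, -0.454, 0.543, -0.457]
force: [-8.5, -22.6, 3.6]
finger_gap: 0.002
t 7.05 tcp [ 0.4966 -0.0735  0.0328] fix [-1.000e-04 -1.087e-01] F [ -8.5 -22.6   3.6] Ty [-3.84  1.48  0.04] gap 0.0001 q [-0.366  0.704  1.883 -0.012  0.553 -0.183]
  x [-0.001 -0.007 -1.   ] y ang -9.88 z ang -99.88
```

View pics/t4.png

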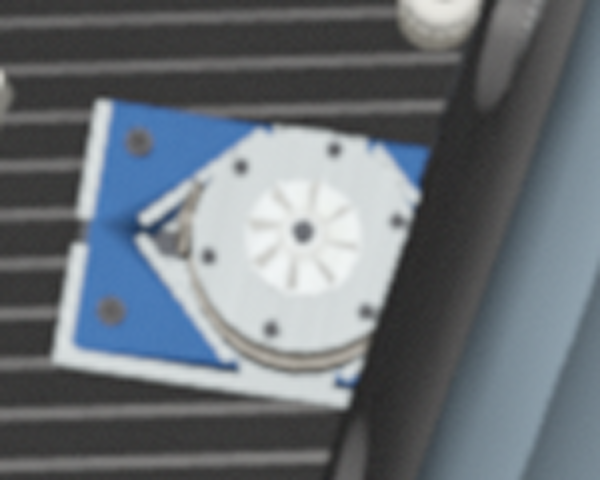

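The hub has moved to crop (303,232). The jaw has stopped and the force rose from 11 to 24 N, so it is home and snug. I'll back off, rise and measure again.

```bash
python3 -m crank '[[0,0,0,0.005,0],[0,0,0,0.01,0],[0,0,0,0.015,0],[0,0,0,0.01,0],[0,0,0,0,0]]' && python3 -m crank '[[0.0854,-0.03,0,0,0],[0.0854,-0.04,0,0,0],[0.0854,-0.04,0,0,0],[0.0854,-0.04,0,0,0],[0.0854,0,0,0,0]]'; python3 - <<'E'
from h import *
st,M=rep();w=snapshot("wrist");np.savez("w5.npz",**w);s=snapshot("top");np.savez("t5.npz",**s)
cv2.imwrite("pics/w5.png",w["image"]);cv2.imwrite('pics/t5.png',cv2.resize(s['image'][210:350,250:510],None,fx=3,fy=3,interpolation=cv2.INTER_CUBIC))
def redm(im):
    h=cv2.cvtColor(im,cv2.COLOR_BGR2HSV);return ((h[...,0]<10)|(h[...,0]>170))&(h[...,1]>140)&(h[...,2]>100)
for nm,S,x in(("top",s,None),("wrist",w,st)):
    m=redm(S["image"]);
    n,l,sa,c=cv2.connectedComponentsWithStats(m.astype(np.uint8))
    P=cloud(S,x); i=1+np.argmax(sa[1:,4]); k=(l==i); print(nm,sa[i])
    k&=np.abs(P[...,2]-.091)<.006; p=P[k][:,:2]
    r=cv2.minAreaRect(p.astype(np.float32)); u=np.linalg.svd(p-p.mean(0),full_matrices=False)[2][0]
    print(" centre",p.mean(0),r[0],r[1],"fix",w2f(r[0]),"bar ang",np.degrees(np.arctan2(u[1],u[0]))%180)
E
```

```text
t: 7.6
tcp_pos: [0.4904, -0.1095, 0.0323]
tool_rot: [0.543, 0.453, -0.543, 0.454]
force: [0.6, 0.9, 0.5]
finger_gap: 0.003
t: 8.1
tcp_pos: [0.4935, -0.109, 0.1873]
tool_rot: [0.544, 0.45, -0.54, 0.458]
force: [0.3, -0.5, 0.0]
finger_gap: 0.845
t 8.1 tcp [ 0.4935 -0.109   0.1873] fix [ 0.003  -0.1441] F [ 0.3 -0.5  0. ] Ty [ 0.05 -0.04  0.03] gap 0.0722 q [-0.439  0.427  1.784  0.     0.919 -0.263]
  x [ 0.011 -0.005 -1.   ] y ang -10.11 z ang -100.11
top [402 260  24  49 404]
 centre [ 0.50568993 -0.0089008 ] (0.5069912672042847, -0.009460033848881721) (0.014194965362548828, 0.07723301649093628) fix [-0.00121627 -0.04375921] bar ang 156.49233053462987
wrist [ 257   79  116   47 2599]
 centre [ 0.50605246 -0.01399883] (0.5064922571182251, -0.013747178018093109) (0.014169882982969284, 0.07864797115325928) fix [-0.00095196 -0.0480672 ] bar ang 156.64934406832583
```

View pics/w5.png

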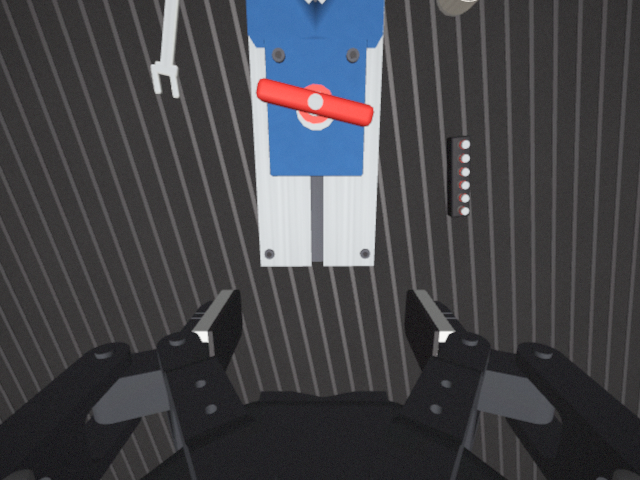

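View pics/t5.png

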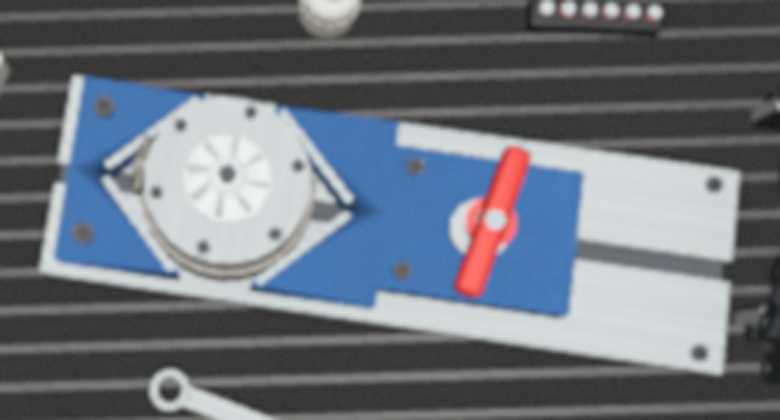

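The wrist view shows the fingers straddling nothing and the bar hub at (316,102). The top crop shows the core sitting against both vees, the hub at (228,174) and the jaw in contact. Next I'll turn the tool square to the bar (tool y at 66.6°).

```bash
python3 -m crank '[[0.0854,0,0,0,-0.149],[0.0854,0,0,0,-0.149],[0.0854,0,0,0,-0.149],[0.0854,0,0,0,-0.149],[0.0854,0,0,0,-0.149]]' && python3 -m crank '[[0.0854,0,0,0,-0.149],[0.0854,0,0,0,-0.149],[0.0854,0,0,0,-0.149],[0.0854,0,0,0,-0.149],[0.0854,0,0,0,0]]'; python3 - <<'E'
from h import *
g=f2w(-.0008,-.0445);print(g);rep([g[0],g[1],.064])
E
```

```text
t: 8.7
tcp_pos: [0.4888, -0.1072, 0.1803]
tool_rot: [0.338, 0.623, -0.338, 0.619]
force: [-0.3, 0.8, 0.6]
finger_gap: 0.999
t: 9.2
tcp_pos: [0.4889, -0.1073, 0.1804]
tool_rot: [0.143, 0.694, -0.143, 0.691]
force: [-0.4, -0.5, 0.6]
finger_gap: 1.002
[ 0.50727047 -0.01026258]
t 9.2 tcp [ 0.4889 -0.1073  0.1804] fix [-0.0017 -0.1433] F [-0.4 -0.5  0.6] Ty [0.02 0.01 0.02] gap 0.0855 q [-0.44   0.437  1.791  0.     0.918 -1.604]
  x [-0.004  0.002 -1.   ] y ang 66.68 z ang -23.32
  tool shift to goal [ 0.1166  0.0963 -0.0211]
```

```bash
python3 -m crank '[[0.0854,0,0.03,-0.006,0],[0.0854,0,0.03,-0.006,0],[0.0854,0,0.03,-0.006,0],[0.0854,0,0.006,-0.003,0],[0.0854,0,0,0,0]]' && python3 -m crank '[[0.0854,0.025,0,0,0],[0.0854,0.025,0,0,0],[0.0854,0.01,0,0,0],[0.0854,0,0,0,0],[0.0854,0,0,0,0]]'; python3 - <<'E'
from h import *
g=f2w(-.0008,-.0445);st,M=rep([g[0],g[1],.064])
w=snapshot("wrist");np.savez("w6.npz",**w);cv2.imwrite("pics/w6.png",w["image"])
P=cloud(w,st);h=cv2.cvtColor(w["image"],cv2.COLOR_BGR2HSV);k=((h[...,0]<10)|(h[...,0]>170))&(h[...,1]>140)&(h[...,2]>100)&(np.abs(P[...,2]-.091)<.006)
p=P[k];print(len(p));r=cv2.minAreaRect(p[:,:2].astype(np.float32));print(r,w2f(r[0]),"in tool",M.T@(np.r_[r[0],.084]-st["tcp_pos"]))
E
```

```text
t: 9.7
tcp_pos: [0.5079, -0.0104, 0.1813]
tool_rot: [0.143, 0.693, -0.143, 0.692]
force: [-0.1, 0.0, 0.7]
finger_gap: 0.997
t: 10.2
tcp_pos: [0.5092, -0.0122, 0.1225]
tool_rot: [0.143, 0.692, -0.143, 0.693]
force: [1.3, -1.2, 0.2]
finger_gap: 0.999
t 10.2 tcp [ 0.5092 -0.0122  0.1225] fix [ 0.0014 -0.0461] F [ 1.3 -1.2  0.2] Ty [-0.01  0.08  0.02] gap 0.0853 q [-0.244  0.541  1.821 -0.     0.779 -1.406]
  x [ 0. -0. -1.] y ang 66.62 z ang -23.38
  tool shift to goal [ 0.0585  0.0011 -0.0025]
2938
((0.5065848231315613, -0.013241458684206009), (0.013963265344500542, 0.07938480377197266), 66.40443420410156) [-0.00094996 -0.04755308] in tool [ 0.0385416  -0.00195576 -0.00198262]
```

View pics/w6.png

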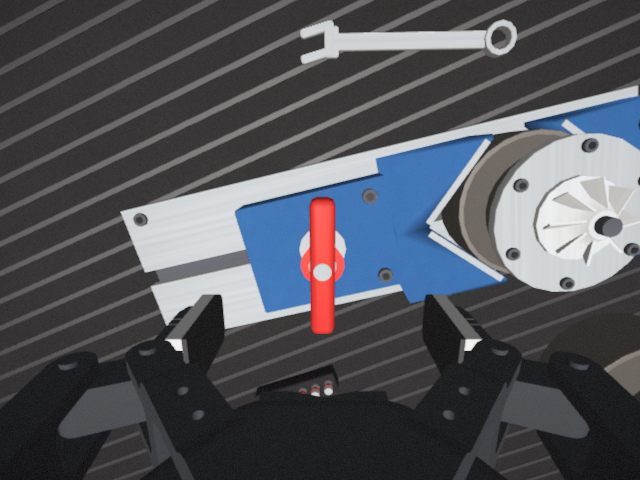

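The bar is centred between the open fingers (columns 310–334, finger midpoint about 323). I'll descend and close gently.

```bash
python3 -m crank '[[0.0854,0.02,0,-0.002,0],[0.0854,0.02,0,0,0],[0.0854,0.012,0,0,0],[0.0854,0.006,0,0,0],[0.0854,0,0,0,0]]' && python3 -m crank '[[0.05,0,0,0,0],[0.03,0,0,0,0],[0.022,0,0,0,0],[0.018,0,0,0,0],[0.018,0,0,0,0]]' 30 && python3 -m crank '[[0.014,0,0,0,0],[0.01,0,0,0,0],[0.005,0,0,0,0],[0.005,0,0,0,0]]' 40; python3 -c "
from h import *
rep()"
```

```text
t: 10.75
tcp_pos: [0.5071, -0.0108, 0.0641]
tool_rot: [0.143, 0.693, -0.143, 0.692]
force: [-0.1, -0.6, -0.4]
finger_gap: 1.003
t: 11.25
tcp_pos: [0.5072, -0.0108, 0.0646]
tool_rot: [0.143, 0.692, -0.143, 0.693]
force: [-1.3, -0.5, 1.0]
finger_gap: 0.215
t: 11.65
tcp_pos: [0.5068, -0.0117, 0.0647]
tool_rot: [0.142, 0.693, -0.143, 0.693]
force: [-1.9, -4.8, 5.0]
finger_gap: 0.17
t 11.65 tcp [ 0.5068 -0.0117  0.0647] fix [-0.001 -0.046] F [-1.9 -4.8  5. ] Ty [-0.82  0.38  0.11] gap 0.0145 q [-0.243  0.645  1.86  -0.003  0.637 -1.406]
  x [-0.001 -0.001 -1.   ] y ang 66.75 z ang -23.25
```

```bash
python3 -m crank '[[0,0,0.0005,0,0.08],[0,0,0,0,0.12],[0,0,0,0,0.14],[0,0,0,0,0.14],[0,0,0,0,0.14]]' 50; python3 -c "
from h import *
rep()"
```

```text
t: 12.15
tcp_pos: [0.5068, -0.0117, 0.0648]
tool_rot: [0.348, 0.615, -0.349, 0.615]
force: [-2.8, -7.0, 5.2]
finger_gap: 0.164
t 12.15 tcp [ 0.5068 -0.0117  0.0648] fix [-0.001 -0.046] F [-2.8 -7.   5.2] Ty [-1.2   0.53  0.08] gap 0.014 q [-0.242  0.645  1.859 -0.004  0.638 -0.779]
  x [-0.001 -0.002 -1.   ] y ang 30.96 z ang -59.04
```

Turning smoothly with the jaw still lightly pressed toward the core. I'll continue.

```bash
python3 -m crank '[[0,0,0,0,0.14],[0,0,0,0,0.14],[0,0,0,0,0.14],[0,0,0,0,0.14],[0,0,0,0,0.14]]' && python3 -m crank '[[0,0,0,0,0.14],[0,0,0,0,0.14],[0,0,0,0,0.14],[0,0,0,0,0.14],[0,0,0,0,0.14]]' && python3 -m crank '[[0,0,0,0,0.14],[0,0,0,0,0.14],[0,0,0,0,0.14],[0,0,0,0,0.14],[0,0,0,0,0.0]]'; python3 -c "
from h import *
rep()"
```

```text
t: 12.65
tcp_pos: [0.5065, -0.0118, 0.0648]
tool_rot: [-0.537, -0.458, 0.539, -0.459]
force: [-4.0, -7.8, 5.3]
finger_gap: 0.164
t: 13.15
tcp_pos: [0.5064, -0.0117, 0.0648]
tool_rot: [-0.662, -0.246, 0.664, -0.247]
force: [-2.9, -7.3, 5.1]
finger_gap: 0.163
t: 13.65
tcp_pos: [0.5063, -0.0115, 0.0648]
tool_rot: [-0.704, -0.054, 0.706, -0.055]
force: [-4.0, -6.7, 5.9]
finger_gap: 0.161
t 13.65 tcp [ 0.5063 -0.0115  0.0648] fix [-0.0015 -0.0459] F [-4.  -6.7  5.9] Ty [-1.13  0.59 -0.04] gap 0.0137 q [-0.242  0.645  1.86  -0.004  0.639  1.178]
  x [-0.002 -0.002 -1.   ] y ang -81.19 z ang -171.19
```

```bash
python3 -m crank '[[0,0,0,0,0.1],[0,0,0,0,0.1],[0,0,0,0,0.1],[0,0,0,0,0.1],[0,0,0,0,0]]'; python3 -c "
from h import *
rep()"; python3 -m crank '[[0,0,0,0,0.05],[0,0,0,0,0.05],[0,0,0,0,0]]'; python3 -c "
from h import *
rep()"
```

```text
t: 14.15
tcp_pos: [0.5063, -0.0114, 0.0648]
tool_rot: [-0.701, 0.087, 0.702, 0.086]
force: [-3.1, -6.9, 5.9]
finger_gap: 0.16
t 14.15 tcp [ 0.5063 -0.0114  0.0648] fix [-0.0015 -0.0458] F [-3.1 -6.9  5.9] Ty [-1.06  0.57 -0.05] gap 0.0137 q [-0.242  0.645  1.86  -0.004  0.639  1.577]
  x [-0.002 -0.002 -1.   ] y ang -104.07 z ang 165.93
t: 14.45
tcp_pos: [0.5063, -0.0114, 0.0648]
tool_rot: [-0.696, 0.122, 0.697, 0.12]
force: [-3.4, -5.8, 5.1]
finger_gap: 0.165
t 14.45 tcp [ 0.5063 -0.0114  0.0648] fix [-0.0015 -0.0458] F [-3.4 -5.8  5.1] Ty [-1.09  0.59  0.05] gap 0.0141 q [-0.242  0.645  1.86  -0.004  0.639  1.676]
  x [-0.002 -0.002 -1.   ] y ang -109.72 z ang 160.28
```

```bash
python3 -m crank '[[0,0,0,0,0.04],[0,0,0,0,0],[0,0,0,0,0]]'; python3 -c "
from h import *
rep()"; python3 -m crank '[[0,0,0,0,0.05],[0,0,0,0,0],[0,0,0,0,0]]'; python3 -c "
from h import *
rep()"
```

```text
t: 14.75
tcp_pos: [0.5063, -0.0114, 0.0648]
tool_rot: [-0.694, 0.135, 0.695, 0.133]
force: [-3.4, -6.6, 5.8]
finger_gap: 0.165
t 14.75 tcp [ 0.5063 -0.0114  0.0648] fix [-0.0015 -0.0458] F [-3.4 -6.6  5.8] Ty [-0.93  0.6   0.6 ] gap 0.0141 q [-0.242  0.645  1.86  -0.005  0.639  1.713]
  x [-0.002 -0.002 -1.   ] y ang -111.82 z ang 158.18
t: 15.05
tcp_pos: [0.5069, -0.0117, 0.0648]
tool_rot: [0.691, -0.152, -0.691, -0.149]
force: [-3.7, -6.8, 4.6]
finger_gap: 0.16
t 15.05 tcp [ 0.5069 -0.0117  0.0648] fix [-0.0009 -0.046 ] F [-3.7 -6.8  4.6] Ty [-1.1   0.2   0.78] gap 0.0137 q [-0.242  0.645  1.859 -0.006  0.637  1.763]
  x [-0.    -0.003 -1.   ] y ang -114.6 z ang 155.4
```

The moment about z jumped from about 0.05 to 0.78 N·m, so the handle is at its stop. I'll open straight from here, rise and check.

```bash
python3 -m crank '[[0.02,0,0,0,0],[0.03,0,0,0,0],[0.05,0,0,0,0],[0.0854,0,0,0,0],[0.0854,0,0,0,0]]' && python3 -m crank '[[0.0854,0,0,0,0],[0.0854,-0.02,0,0,0],[0.0854,-0.03,0,0,0],[0.0854,-0.03,0,0,0],[0.0854,0,0,0,0]]'; python3 - <<'E'
from h import *
st,M=rep()
w=snapshot("wrist");cv2.imwrite("pics/w7.png",w["image"])
P=cloud(w,st);h=cv2.cvtColor(w["image"],cv2.COLOR_BGR2HSV);k=((h[...,0]<10)|(h[...,0]>170))&(h[...,1]>140)&(h[...,2]>100)&(np.abs(P[...,2]-.091)<.006)
r=cv2.minAreaRect(P[k][:,:2].astype(np.float32));p=P[k][:,:2];u=np.linalg.svd(p-p.mean(0),full_matrices=False)[2][0]
a=np.degrees(np.arctan2(u[1],u[0]))%180
print(r,w2f(r[0]),"bar",a,"theta",np.pi+np.radians(169.85-a))
E
```

```text
t: 15.55
tcp_pos: [0.5073, -0.0101, 0.0643]
tool_rot: [-0.69, 0.153, 0.69, 0.153]
force: [0.2, -0.6, -0.3]
finger_gap: 0.848
t: 16.05
tcp_pos: [0.5099, -0.0107, 0.1477]
tool_rot: [0.693, -0.153, -0.688, -0.153]
force: [1.1, -0.3, -0.1]
finger_gap: 1.002
t 16.05 tcp [ 0.5099 -0.0107  0.1477] fix [ 0.0018 -0.0445] F [ 1.1 -0.3 -0.1] Ty [-0.02  0.    0.02] gap 0.0855 q [-0.24   0.497  1.806  0.     0.831  1.765]
  x [ 0.008 -0.002 -1.   ] y ang -114.92 z ang 155.08
((0.5069432258605957, -0.01397143304347992), (0.013991189189255238, 0.07912442833185196), 70.94297790527344) [-0.00046853 -0.04820847] bar 160.9242406351407 theta 3.2973765427473056
```

View pics/w7.png

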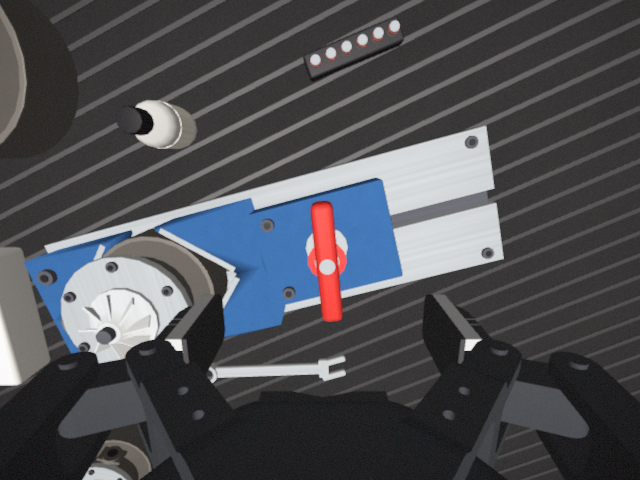

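```bash
python3 -m crank '[[0.0854,-0.04,0,0,0],[0.0854,-0.04,0,0,0],[0.0854,0,0.03,-0.014,0],[0.0854,0,0.03,-0.014,0],[0.0854,0,0.03,-0.014,0]]' && python3 -m crank '[[0.0854,0,0.03,-0.014,0],[0.0854,0,0.03,-0.014,0],[0.0854,0,0.03,-0.014,0],[0.0854,0,0,0,0],[0.0854,0,0,0,0]]'; python3 - <<'E'
from h import *
rep();s=snapshot("top");a=dict(np.load("t5.npz"));b=dict(np.load("top0.npz"))
cv2.imwrite("pics/t8.png",s["image"])
cv2.imwrite('pics/t8c.png',cv2.resize(s['image'][210:350,250:510],None,fx=3,fy=3,interpolation=cv2.INTER_CUBIC))
def rm(S):
    h=cv2.cvtColor(S["image"],cv2.COLOR_BGR2HSV);P=cloud(S);k=((h[...,0]<10)|(h[...,0]>170))&(h[...,1]>140)&(h[...,2]>100)&(np.abs(P[...,2]-.091)<.006)
    p=P[k][:,:2];u=np.linalg.svd(p-p.mean(0),full_matrices=False)[2][0];return w2f(p.mean(0)),np.degrees(np.arctan2(u[1],u[0]))%180
print(rm(a),rm(s))
E
```

```text
t: 16.6
tcp_pos: [0.5068, -0.1101, 0.2235]
tool_rot: [-0.69, 0.152, 0.691, 0.152]
force: [-0.3, 0.5, -0.2]
finger_gap: 1.0
t: 17.1
tcp_pos: [0.5067, -0.2089, 0.2228]
tool_rot: [-0.689, 0.153, 0.691, 0.154]
force: [0.1, 1.2, 0.1]
finger_gap: 0.998
t 17.1 tcp [ 0.5067 -0.2089  0.2228] fix [ 0.0336 -0.2402] F [0.1 1.2 0.1] Ty [0.07 0.02 0.01] gap 0.0853 q [-5.950e-01  4.360e-01  1.634e+00  1.000e-03  1.075e+00  1.412e+00]
  x [-0.003  0.002 -1.   ] y ang -115.04 z ang 154.96
(array([-0.00259579, -0.04343806]), np.float64(156.49233053462987)) (array([-0.00244312, -0.04348282]), np.float64(160.7569883886624))
```

View pics/t8.png

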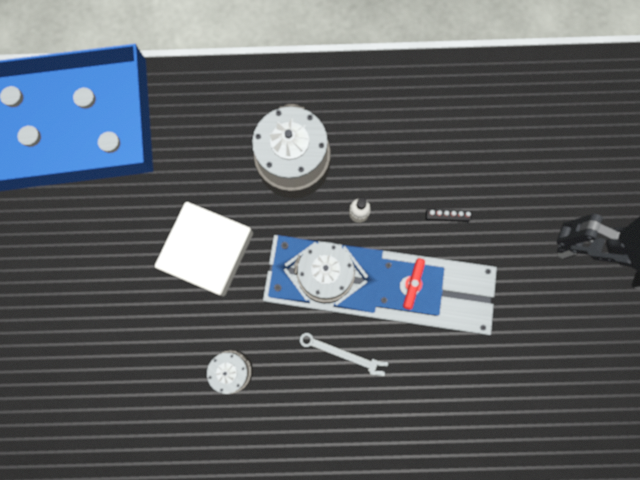

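View pics/t8c.png

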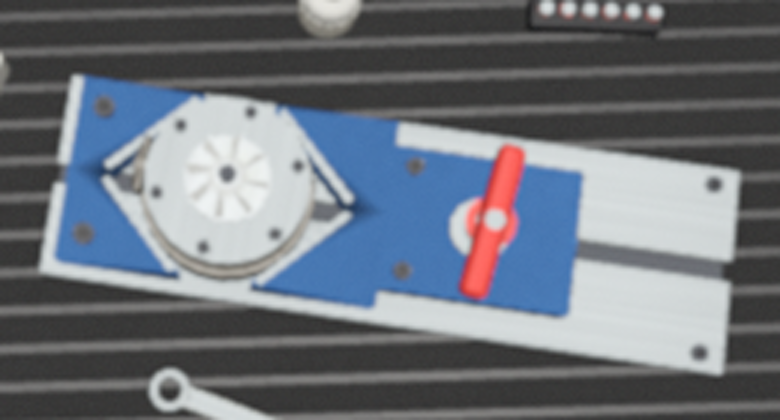

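The jaw and core are unchanged since the push (hub at crop (228,174)), the bar is at its stop angle, and the other items are at their starting pixels. I'm handing in.

```bash
python3 -c "
from station import manip
print(manip.sign_off())"
```

```text
the job is handed in; nothing more can be done
None
```

The core is home in the fixed vee, the jaw is snug against it, and the red T-handle is turned clockwise to its stop. I handed in at about 17 s with the gripper open and clear of everything.

- **Push:** I pushed the jaw about 48 mm with the shut fingers on its rear face. It stopped dead as the push force rose from about 11 N to 24 N.
- **Lock:** I gripped the bar and turned it about 3.1 rad, keeping a light push towards the core. The moment about the handle's axis jumped to about 0.8 N·m, and the wrist camera puts the handle at about 3.30 rad.
- **Final top picture:** The jaw was within 0.1 mm of where the push left it, and the core hub sat at the same pixel. The wrench, bottle, bit rail, foam and the other cores looked unmoved.
- **Disagreement between checks:** The top and wrist cameras differed by about 4 mm on the bar's position along the fixture. The contact position lay between them, and I used that for the grasp.

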